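# Clamp a biscuit tin in the decorating guide with its notched end stop

## Robot

A 6-joint arm with a two-finger parallel gripper is mounted at the origin on the work surface. World frame = base frame: x ahead of the robot, y to its left, z up, the work surface at z = 0. Lengths are in mm, angles in rad, forces in N, time in s.
With the tool pointing down it reaches from about 350 to 875 mm from the base axis. Payload 4.2 kg.
Tool frame: the origin (TCP) lies midway between the tips of the shut fingers; the grasp point (between the pads) lies 19 mm behind it; z points along the fingers, y is the line along which they close (so a half turn about z gives the same grasp; the last joint's range is limited). The gripper opens to 85 mm and grips with 20 to 120 N. Pads are 22 mm wide; open, the fingers measure 114 mm over their backs; the gripper's body (76 mm by 85 mm) begins 54 mm behind the grasp point. The pads swing forward as they close: fully open they stand 13 mm farther back than shut.
Start: joints at [-1.012, 0.385, 0.008, 0, -1.194, -0.259], TCP at [184.596, -597.096, 231.312] pointing down, gripper open.
Joint ranges: [-3.14, 3.14], [-1.21, 2.06], [-1.07, 1.41], [-3.16, 2.05], [-2.99, -0.16], [-3.1, 3.1]. Speed limits (rad/s): [2.79, 2.79, 3.14, 3.14, 3.14, 3.14].

## Interface

Orientations are given as a unit quaternion [x, y, z, w].
In Python, from bench import sensors, get_image, camera_params, job_done gives the robot as it stands.
- The arm moves only by the tool servo_tool, never from a script. Its argument "motion" is a list of rows, each an object with "travel": the shift along the tool's x, y, z as a fraction of full scale, a list of three; "rot": the turn, a rotation vector about the tool's x, y, z as a fraction of full scale, a list of three; "hand": the opening, from 0 (shut) to 1 (fully open). In form: [{"travel": [x, y, z], "rot": [wx, wy, wz], "hand": hand}, ...]. A call has 1 to 10 rows; each row shifts and turns the commanded pose from where the row before left it, along the tool's axes as they then stand; what a row does not reach is not made up. Full scale, the value 1, is 25 cm for a shift and 360 degrees for a turn. A row lasts 1/12 s, in which the tool goes at most 41.7 mm and 7.16 degrees, less where a joint would pass 70% of its speed; a pose out of reach is approached as far as the arm can. A call with a number of a shift or a turn outside -1 to 1 is refused whole. A call with a gripper value outside its range is refused whole. The fingers move at their own pace and stop on an object; the grip force is fixed at half the most. Time passes only in rows, so rows that do not move let the fingers close. It gives the time, the measured TCP pose, the force, the opening and the grip force at its end, in the units of the state.
- sensors.read_state(): the state, without advancing time (a new reading comes with each control period).
- get_image(name): name is "side" or "top" or "wrist"; returns (picture, depth): 384x512x3 uint8, red, green, blue; 384x512 float32, mm along the optical axis (not along the pixel's ray), 0 where there is no reading.
- camera_params(name): a dict with "camera_matrix" (3x3 intrinsics, pixels), "R" (3x3) and "t" (3): a world point X has camera coordinates R X + t; the wrist camera has in their place "mount" (4x4, takes a point from camera to tool coordinates, whose origin is the TCP and whose axes are the flange's). Camera axes: x right, y down, z forward; pixel columns grow to the right and rows downward; lengths in mm; the calibration is good to about 2 mm. A picture is of the moment at which its call begins: read the wrist's pose just before it. camera_params takes no time and is no camera call.
- job_done(): hands the job in; it is judged then, once.
The state is a dict: "clock": time; "joints": joint angles; "joint_vel": joint speeds; "joint_efforts": joint torques, N m; "position": TCP position; "ee_rot": TCP orientation; "contact_force": force on the tool from outside, world axes, zero at the start; "wrist_torque": the same for the moment, N m; "gripper_width": finger opening in mm; "grasp_force": force on a finger pad.
Only numpy, scipy, OpenCV 4.12 (cv2) and the standard library are available. Lean on these libraries where they do the work, as an engineer would, in place of code of your own. Each camera call takes 0.05 s, during which the arm holds its last target. There are 200 camera calls.

## Task

Clamp the biscuit tin in the decorating guide: lift the end stop's release bar and keep it up while you slide the stop along, so that it pushes the tin up against the back stop and its sprung pad is pressed roughly half way in. Then let the bar down so that it drops fully into the nearest notch, and let go. The tin is thin, so never ram it or press the pad right to its end, and leave everything else on the table where it is.

Things in the scene. Friction and masses are not known exactly. Their poses are not given: they have to be found in the camera images.
- guide: The decorating guide: a fixed flat metal bed 160 mm wide (its x) and 500 mm long (its y); deck 18 mm above the table, a 30 mm slot along its middle, a 12 mm high lip along each long side. Origin: centre of the underside, on the table. The end stop slides along its y axis. In order from its -y end to its +y end: the end stop, the tin, the back stop.
- deck_end (a point): Middle of the deck's +y edge, 18 mm above the table. Between it and the tin stands the back stop: a fixed aluminium plate 45 mm high, facing the tin. Its place is set differently each time and is not measured: it stands 10 to 70 mm beyond the tin's +y end at the start and must be found by feel or sight.
- slot (a point): A point on the slot's floor at the guide's -y end, 8 mm above the table. Along the slot, under the end stop, lies a fixed rack with square-cut notches, 15 mm apart, 8 mm wide and 8 mm deep, with flat crowns 7 mm wide between them. Where along the slot the notches lie differs each time and is not measured.
- carriage: The end stop: a black block 116 mm (x) by 60 mm (y) by 30 mm high, its top 48 mm above the table; its axes are parallel to the guide's. Origin: centre of its underside, 18 mm above the table. It slides along the guide's y, 190 mm of travel, needs 9 N to slide (a little more when moved fast) and stays where it is left.
- pad_mount (a point): Middle of the block's +y face, 35 mm above the table. In front of it is the rubber pad, 90 mm wide and 28 mm high, on two sprung pins: its face stands 32 mm ahead when free and can be pushed in by 24 mm, pushing back with 2.5 N at first, rising evenly to 7.8 N fully in. The tin alone slides with under 2 N, so the pad gives only once the tin is against the back stop.
- grip (a point): Centre of the release bar's crossbar: round steel, 12 mm thick, 90 mm long along the guide's x, on two 10 mm posts 70 mm apart between centres. It is straight above the end stop's origin, 103 mm above the table when fully down, with 49 mm free under it. Take it from above between the posts, fingers on its +y and -y sides. Pushing it along y moves the end stop.
- bar (a joint): Height of the release bar, m: 0 fully down in a notch, about 0.007 resting on a crown (not caught), 0.016 fully up. Spring and weight push it down with 5 N (bottom) to 8 N (top). Above 0.008 the end stop can slide; in a notch it is locked, with 3 mm of play. From a crown it drops by itself when the end stop is moved on to a notch. At the start it is on a crown or in a notch.
- tin: The thin aluminium tin with twelve biscuits in it, 120 mm (x) by 150 mm (y) by 32 mm high, about 0.2 kg, loose on the deck between the lips with 2 mm of play at each side. Origin: centre of its underside, 18 mm above the table; its axes are parallel to the guide's.
- jar: Bystander: amber jar, 64 mm across, 85 mm high, standing on the table on the far (+x) side of the guide. Origin under its centre.
- mug: Bystander: white mug, 76 mm across, 85 mm high. Origin under its centre.
- bowl: Bystander: white bowl, 120 mm across, 50 mm high, on the table on the near (-x) side of the guide. Origin under its centre.
- cutter: Bystander: steel biscuit cutter ring, 60 mm across, 25 mm high, on the table on the near (-x) side of the guide. Origin under its centre.
- spatula: Bystander: spatula lying on the table. Origin under its middle.
- tray: Bystander: steel tray of biscuits, 200 by 280 by 22 mm. Origin under its centre.
- squeezer: Bystander: clear squeeze bottle, 56 mm across, 150 mm high. Origin under its centre.
There are look-alikes about, which are no part of the job. Several things have the shape of the tin; the one meant has the colours described above.

How it is judged:
By the outcome, as a careful person would: the job done as asked, in the order asked, and still so for the second after the job is handed in, with the robot touching nothing.
It also fails if it takes over 45 s, if anything falls off the work surface, if the arm or the gripper's body presses on something with over 40 N, if the wrist force passes 120 N, or if a joint passes its speed limit or range.

## Working session

There is one attempt and no reset: what is moved stays moved. The work goes in short steps, Python scripts to look and compute and a tool call to move; the robot and the scene stay as the last step left them, time stands still between calls to the robot, and variables do not carry over. Pictures are saved under pics/ and viewed, at most 10 in all, crops included, and the job is handed in when it is done.

Besides the shell and the picture viewer there is one more tool, called after "Request:" as name(argument=value, ...), one argument or row to a line, values as JSON. servo_tool: Moves the arm, as the interface text tells. Its arguments: {"type":"object","properties":{"motion":{"type":"array"}},"required":["motion"]}

```bash
ls; mkdir -p pics; cat > h.py <<'E'
import numpy as np, cv2
from bench import sensors,get_image,camera_params
from scipy.spatial.transform import Rotation as Ro
def grab(n):
    s=sensors.read_state(); im,d=get_image(n); p=camera_params(n); K=np.array(p["camera_matrix"])
    v,u=np.mgrid[:384,:512]; P=np.stack([(u-K[0,2])/K[0,0]*d,(v-K[1,2])/K[1,1]*d,d],-1)
    if n=="wrist":
        M=np.array(p["mount"]); R=Ro.from_quat(s["ee_rot"]).as_matrix()
        W=(P@M[:3,:3].T+M[:3,3])@R.T+np.array(s["position"])
    else: W=(P-np.array(p["t"]))@np.array(p["R"])
    W[d==0]=np.nan
    return im,W,s
def save(n,im,s=1): cv2.imwrite("pics/"+n+".png",cv2.resize(im[:,:,::-1],None,fx=s,fy=s,interpolation=cv2.INTER_CUBIC))
E
python3 - <<'E'
from h import *
for n in("top","side"):
    im,W,s=grab(n); save(n,im,1.5); np.savez(n,im=im,W=W)
print(s)
E
```

```text
pics
{'clock': 0.05, 'joints': array([-1.01240277e+00,  3.85521976e-01,  6.63582132e-03, -4.80249321e-04,
       -1.19397791e+00, -2.58599520e-01]), 'joint_vel': array([-0.00051648,  0.00023177,  0.00202324, -0.00040544, -0.00054715,
       -0.00096564]), 'joint_efforts': array([-4.33342293e-04, -3.93681550e+01,  1.89160788e+01,  4.20547619e+00,
       -2.30880243e-03,  3.95060709e-06]), 'position': array([ 184.42297   , -596.57028166,  230.24913746]), 'ee_rot': array([-1.49248626e-01,  9.88799135e-01,  1.03745963e-03, -2.05862622e-04]), 'contact_force': array([-0.05891001,  0.15588893, -0.62697298]), 'wrist_torque': array([ 0.01819188,  0.00218706, -0.03553033]), 'grasp_force': 0.0, 'gripper_width': 85.38805618536009}
```

View pics/top.png

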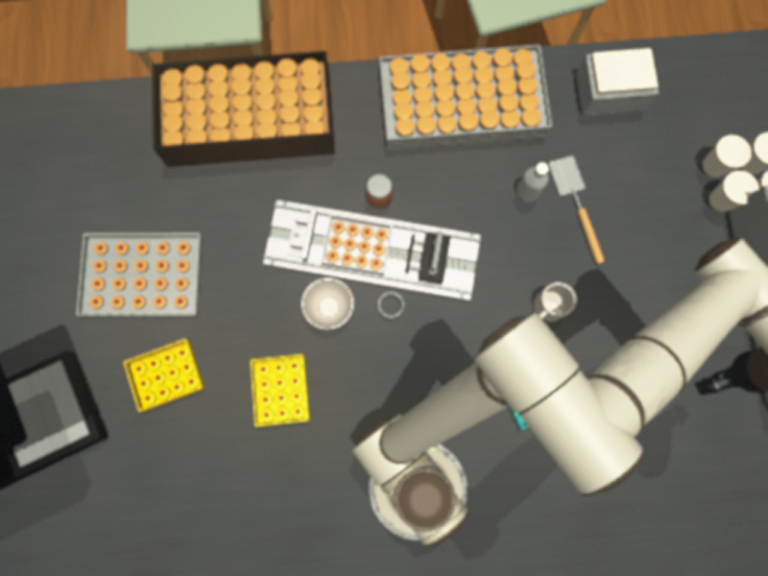

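View pics/side.png

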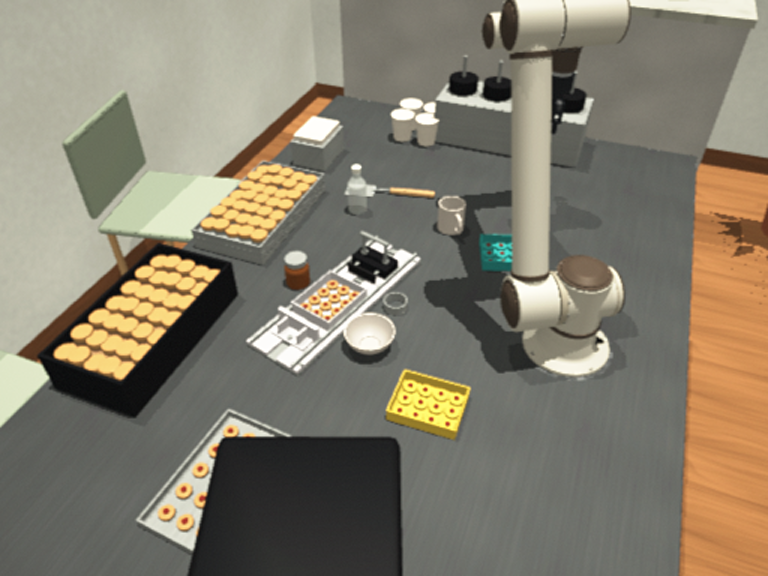

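The top view (1.5x) shows the guide running from (480,265) to (265,235). The end stop is black at (433,258), and the aluminium tin sits on the guide at (357,245). The look-alikes are yellow tins at (163,375) and (280,390) and a teal one at (520,415). Only the aluminium tin on the guide fits the description.

```bash
python3 - <<'E'
from h import *
f=np.load("top.npz"); im,W=f["im"],f["W"]
save("crop",im[125:205,170:330],5)
z=W[...,2]; reg=np.zeros(z.shape,bool); reg[130:205,172:325]=1
# guide pixels: above 10mm, exclude jar/bowl/ring: bright deck
g=reg&(z>10)&(z<40)&(im.min(2)>120)
n,l,st,c=cv2.connectedComponentsWithStats(cv2.morphologyEx((reg&(z>9)).astype(np.uint8),cv2.MORPH_OPEN,np.ones((2,2))))
k=1+np.argmax(st[1:,4]); m=l==k
r=cv2.minAreaRect(W[m][:,:2].astype(np.float32)); print("guide",r,st[k])
car=reg&(im.max(2)<70)&(z>40)&(z<60)
print("carriage",cv2.minAreaRect(W[car][:,:2].astype(np.float32)),np.median(z[car]),car.sum())
b=reg&(z>85)&(z<125); b[:, :230]=0
print("bar",b.sum(),W[b].mean(0) if b.any() else 0)
for p in [(172,290),(172,283),(165,238)]: print(W[p])
E
```

```text
guide ((nan, nan), (0.0, 0.0), 0.0) [ 177  135  144   66 5677]
carriage ((519.1641235351562, -90.10350799560547), (36.347808837890625, 105.53276824951172), 79.7576675415039) 48.66556933705912 29
bar 104 [534.34464953 -72.03748535 110.7529375 ]
[501.31816157 -79.41017721 111.64328635]
[518.56470809 -61.62370782  50.92181852]
[561.44924398  94.20226267  35.3641281 ]
```

View pics/crop.png

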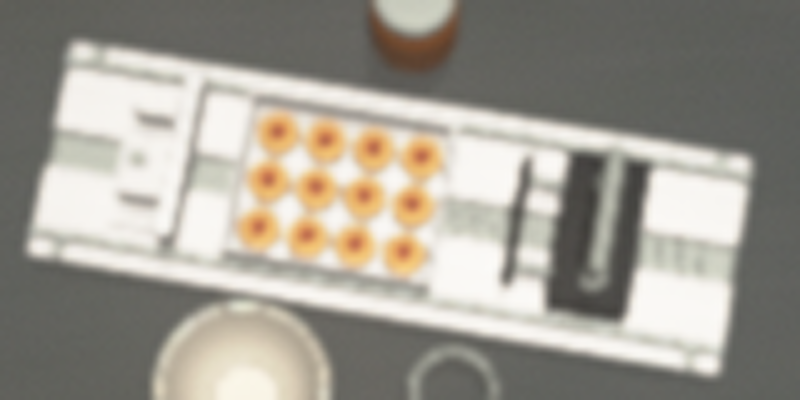

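The crop shows the aluminium tin at (335,195), the pad at (518,220), the crossbar at (605,220) and the back stop face at (190,165). The tin clearly lies on the guide between pad and back stop.

```bash
python3 - <<'E'
from h import *
f=np.load("top.npz"); im,W=f["im"],f["W"]
z=W[...,2]; reg=np.zeros(z.shape,bool); reg[130:205,172:325]=1
m=reg&(z>12)&(z<40)&np.isfinite(z)&(im.min(2)>140)
n,l,st,c=cv2.connectedComponentsWithStats(m.astype(np.uint8),connectivity=4)
m=l==1+np.argmax(st[1:,4]); m&=np.isfinite(z)
(c,sz,a)=cv2.minAreaRect(W[m][:,:2].astype(np.float32)); print("guide",c,sz,a)
a=np.radians(a if sz[1]>sz[0] else a-90)   # guide y = (-sin a, cos a)
print(np.degrees(a)); ex=np.array([np.cos(a),np.sin(a)]); ey=np.array([-np.sin(a),np.cos(a)])
X=(W[...,:2]-np.array(c)); gx,gy=X@ex,X@ey
b=reg&(z>90)&(z<125)
print("bar gx,gy,z",[np.nanpercentile(q[b],[2,50,98]).round(1) for q in(gx,gy,z)])
B=W[b][:,:2].astype(np.float32); print(cv2.minAreaRect(B))
for nm,mm in dict(dark=reg&(im.max(2)<75)&(abs(gx)<60)&(abs(gy)<240)&(z>30)&(z<60)).items(): print(nm,np.nanpercentile(gy[mm],[1,25,50,75,99]).round(1),np.nanpercentile(gx[mm],[1,99]))
# height profile along guide
for lo,hi in((-35,-20),(20,35)):
  q=reg&(gx>lo)&(gx<hi); print([(y,round(float(np.nanmedian(z[q&(abs(gy-y)<2.5)])))) for y in range(-245,250,5)])
E
```

```text
guide (559.851318359375, 61.03694152832031) (500.5805969238281, 162.78233337402344) 74.98171997070312
-15.018280029296875
bar gx,gy,z [array([-43.1,  -1.4,  41.8]), array([-155.8, -149.9, -144.2]), array([105. , 113.3, 121.1])]
((519.7406005859375, -83.59101867675781), (12.002704620361328, 87.30553436279297), 75.2960205078125)
dark [-172.4 -166.7 -141.  -135.7 -127.4] [-56.13335581  52.00133659]
[(-245, 18), (-240, 21), (-235, 17), (-230, 18), (-225, 20), (-220, 16), (-215, 18), (-210, 17), (-205, 18), (-200, 19), (-195, 19), (-190, 18), (-185, 17), (-180, 44), (-175, 44), (-170, 47), (-165, 43), (-160, 51), (-155, 114), (-150, 112), (-145, 111), (-140, 50), (-135, 48), (-130, 49), (-125, 47), (-120, 39), (-115, 29), (-110, 30), (-105, 20), (-100, 34), (-95, 48), (-90, 47), (-85, 17), (-80, 17), (-75, 20), (-70, 18), (-65, 17), (-60, 19), (-55, 18), (-50, 18), (-45, 19), (-40, 19), (-35, 46), (-30, 21), (-25, 29), (-20, 31), (-15, 29), (-10, 31), (-5, 32), (0, 15), (5, 22), (10, 28), (15, 33), (20, 31), (25, 29), (30, 29), (35, 21), (40, 20), (45, 31), (50, 33), (55, 34), (60, 28), (
[... 798 characters left out ...]
80, 16), (-75, 17), (-70, 14), (-65, 21), (-60, 21), (-55, 18), (-50, 15), (-45, 23), (-40, 23), (-35, 36), (-30, 25), (-25, 29), (-20, 32), (-15, 32), (-10, 27), (-5, 31), (0, 22), (5, 24), (10, 25), (15, 30), (20, 30), (25, 28), (30, 29), (35, 21), (40, 23), (45, 27), (50, 37), (55, 30), (60, 33), (65, 28), (70, 19), (75, 25), (80, 31), (85, 30), (90, 30), (95, 26), (100, 30), (105, 26), (110, 38), (115, 18), (120, 15), (125, 23), (130, 20), (135, 18), (140, 19), (145, 36), (150, 64), (155, 62), (160, 56), (165, 31), (170, 28), (175, 48), (180, 43), (185, 47), (190, 35), (195, 21), (200, 17), (205, 16), (210, 17), (215, 15), (220, 15), (225, 21), (230, 19), (235, 16), (240, 17), (245, 20)]
```

Request:
servo_tool(
  motion=[
    {"travel":[0,0,0],"rot":[0,0,0.0178],"hand":1},
    {"travel":[0,0,0],"rot":[0,0,0.0178],"hand":1},
    {"travel":[0,0,0],"rot":[0,0,0.0178],"hand":1},
    {"travel":[0,0,0],"rot":[0,0,0.0178],"hand":1},
    {"travel":[0,0,0],"rot":[0,0,0.0178],"hand":1},
    {"travel":[-0.05,0.15,0],"rot":[0,0,0],"hand":1},
    {"travel":[-0.05,0.15,0],"rot":[0,0,0],"hand":1},
    {"travel":[-0.05,0.15,0],"rot":[0,0,0],"hand":1},
    {"travel":[-0.05,0.15,0],"rot":[0,0,0],"hand":1},
    {"travel":[-0.05,0.15,0],"rot":[0,0,0],"hand":1},
  ],
)

```text
clock: 0.93
position: [293.4, -430.1, 230.8]
ee_rot: [0.13, 0.992, 0.0, -0.0]
contact_force: [0.9, -0.4, 0.6]
gripper_width: 85.6
grasp_force: 0.0
```

Request:
servo_tool(
  motion=[
    {"travel":[-0.05,0.15,0],"rot":[0,0,0],"hand":1},
    {"travel":[-0.05,0.15,0],"rot":[0,0,0],"hand":1},
    {"travel":[-0.05,0.15,0],"rot":[0,0,0],"hand":1},
    {"travel":[-0.05,0.15,0],"rot":[0,0,0],"hand":1},
    {"travel":[-0.05,0.15,0],"rot":[0,0,0],"hand":1},
    {"travel":[-0.05,0.15,0],"rot":[0,0,0],"hand":1},
    {"travel":[-0.05,0.15,0],"rot":[0,0,0],"hand":1},
    {"travel":[-0.05,0.15,0],"rot":[0,0,0],"hand":1},
    {"travel":[0,0,0],"rot":[0,0,0],"hand":1},
    {"travel":[0,0,0],"rot":[0,0,0],"hand":1},
  ],
)

```text
clock: 1.77
position: [467.3, -165.8, 230.8]
ee_rot: [0.127, 0.992, 0.0, -0.001]
contact_force: [0.3, 0.1, 0.9]
gripper_width: 85.7
grasp_force: 0.0
```

Request:
servo_tool(
  motion=[
    {"travel":[-0.04,0.123,0],"rot":[0,0,0.001],"hand":1},
    {"travel":[-0.04,0.123,0],"rot":[0,0,0],"hand":1},
    {"travel":[-0.04,0.123,0],"rot":[0,0,0],"hand":1},
    {"travel":[0,0,0],"rot":[0,0,0],"hand":1},
    {"travel":[0,0,0],"rot":[0,0,0],"hand":1},
  ],
)

```text
clock: 2.18
position: [519.6, -86.3, 230.7]
ee_rot: [0.132, 0.991, -0.0, -0.001]
contact_force: [0.2, 0.5, 0.8]
gripper_width: 85.5
grasp_force: 0.0
```

```bash
cat > w.py <<'E'
from h import *
import sys
im,W,s=grab("wrist"); save(sys.argv[1],im,1.5); np.savez("wrist",im=im,W=W)
c=np.array([559.9,61.0]); ex=np.array([.966,-.2588]); ey=np.array([.2588,.966])
t=np.array(s["position"]); print("tcp",t.round(1),"gx,gy",((t[:2]-c)@ex).round(1),((t[:2]-c)@ey).round(1),"F",s["contact_force"].round(1))
z=W[...,2]; X=W[...,:2]-c; gx,gy=X@ex,X@ey
b=(z>100)&(z<135)&(abs(gx)<60)&(gy<0)&(gy>-200)
if b.sum()>50:
    print("bar",b.sum(),[np.percentile(q[b],[2,50,98]).round(1) for q in(gx,gy,z)]); print(cv2.minAreaRect(W[b][:,:2].astype(np.float32)))
q=(z>10)&(z<60)&(abs(gx)>18)&(abs(gx)<42)
print([(y,round(float(np.nanmedian(z[q&(abs(gy-y)<1)])))) for y in range(-200,190,2) if (q&(abs(gy-y)<1)).sum()>15])
E
python3 w.py w1
```

```text
tcp [519.6 -86.3 230.7] gx,gy -0.8 -152.7 F [0.2 0.5 0.8]
bar 1588 [array([-40.4,  -0.3,  46. ]), array([-158. , -152.5, -146.9]), array([109.8, 114.2, 116. ])]
((523.78125, -87.33003234863281), (11.351643562316895, 89.57015228271484), 75.17327117919922)
[(-200, 18), (-198, 18), (-196, 18), (-194, 18), (-192, 18), (-190, 18), (-188, 18), (-186, 18), (-182, 46), (-180, 48), (-178, 48), (-176, 48), (-174, 48), (-172, 48), (-170, 48), (-168, 48), (-166, 48), (-164, 48), (-162, 48), (-160, 49), (-158, 49), (-156, 54), (-154, 53), (-152, 54), (-150, 54), (-148, 53), (-146, 53), (-144, 49), (-142, 48), (-140, 48), (-138, 48), (-136, 48), (-134, 48), (-132, 48), (-130, 48), (-128, 48), (-126, 48), (-124, 48), (-122, 45), (-120, 36), (-118, 19), (-116, 18), (-114, 19), (-112, 18), (-110, 18), (-108, 18), (-106, 19), (-104, 18), (-102, 19), (-100, 18), (-98, 39), (-96, 49), (-94, 49), (-92, 49), (-90, 48), (-84, 18), (-82, 18), (-80, 18), (-78, 18), (-76, 18), (-74, 18), (-72, 18), (-70, 18), (-68, 18), (-66, 18), (-64, 18), (-62, 18), (-60, 18), (-58, 18), (-56, 18), (-54, 18), (-52, 18), (-50, 18), (-48, 18), (-46, 18), (-44, 18), (-42, 18), (-40, 37), (-38, 50), (-30, 31), (-28, 31), (-26, 31), (-24, 31), (-22, 31), (-20, 31), (-18, 32), (-16, 31), (-14, 31), (-12, 31), (-10, 31), (-8, 31), (-6, 30), (-4, 29), (-2, 21), (0, 21), (2, 24), (4, 28), (6, 30), (8, 30), (10, 31), (12, 31), (14, 31), (16, 31), (18, 32), (20, 32), (22, 31), (24, 31), (26, 31), (28, 31), (30, 30), (32, 22), (34, 21), (36, 24), (38, 25), (40, 30), (42, 30), (44, 31), (46, 31), (48, 31), (50, 31), (52, 32), (54, 32), (56, 31), (58, 31), (60, 31), (62, 31), (64, 30), (66, 30), (68, 21), (70, 21), (72, 25), (74, 28), (76, 30), (78, 30), (80, 31), (82, 31), (84, 31), (86, 31), (88, 32), (90, 31), (92, 31), (94, 31), (96, 31), (98, 31), (100, 30), (102, 22), (104, 21), (106, 30), (108, 30)]
```

View pics/w1.png

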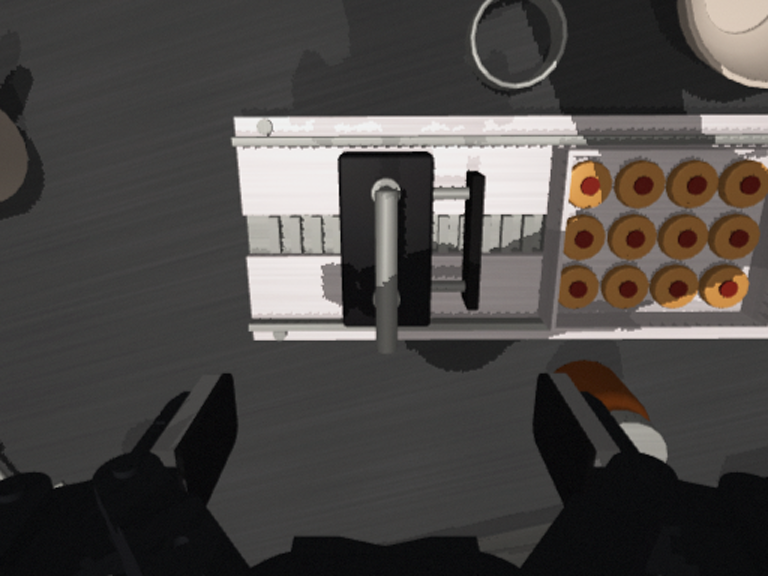

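The wrist view shows the crossbar at (387,265), the pad at (475,240), the tin's edge at (555,240), and the rack notches as dark lines in the slot. By depth the bar's top is at about 116 mm, so it rests on a crown. Next I'll measure the notch positions.

```bash
python3 - <<'E'
from h import *
f=np.load("wrist.npz"); im,W=f["im"],f["W"]; c=np.array([559.9,61.0]); ex=np.array([.966,-.2588]); ey=np.array([.2588,.966])
z=W[...,2]; X=W[...,:2]-c; gx,gy=X@ex,X@ey
q=(abs(gx)<11)&(z<25)
print([(y,round(float(np.nanmedian(z[q&(abs(gy-y)<.6)])),1),int(im[q&(abs(gy-y)<.6)].mean())) for y in range(-245,-36) if (q&(abs(gy-y)<.6)).sum()>3])
E
```

```text
[(-245, 7.8, 177), (-244, 7.8, 177), (-243, 8.1, 177), (-242, 8.0, 177), (-241, 8.3, 178), (-240, 8.0, 177), (-239, 7.8, 178), (-238, 8.1, 178), (-237, 8.4, 178), (-235, 15.5, 176), (-234, 15.9, 172), (-233, 16.0, 177), (-232, 15.5, 173), (-231, 15.7, 172), (-230, 15.7, 169), (-229, 15.3, 140), (-228, 11.8, 94), (-227, 8.1, 151), (-226, 8.0, 177), (-225, 7.9, 179), (-224, 8.0, 179), (-223, 7.9, 180), (-222, 7.9, 178), (-220, 16.0, 177), (-219, 16.3, 172), (-218, 16.3, 174), (-217, 15.9, 172), (-216, 16.3, 173), (-215, 16.2, 170), (-214, 16.2, 158), (-213, 10.9, 95), (-212, 8.0, 147), (-211, 7.9, 178), (-210, 8.3, 180), (-209, 7.8, 179), (-208, 7.9, 180), (-207, 7.9, 179), (-206, 7.9, 174), (-205, 16.1, 174), (-204, 15.9, 173), (-203, 15.8, 174), (-202, 16.2, 174), (-201, 16.3, 175), (-200, 16.2, 174), (-199, 16.0, 163), (-198, 10.8, 96), (-197, 7.9, 157), (-196, 8.1, 179), (-195, 7.6, 180), (-194, 7.8, 181), (-193, 8.0, 180), (-192, 8.0, 179), (-191, 8.2, 179), (-190, 15.8, 171), (-189, 16.2, 176), (-188, 16.2, 176), (-187, 16.0, 175), (-186, 15.7, 164), (-185, 16.2, 129), (-119, 8.7
[... 426 characters left out ...]
 (-82, 15.8, 162), (-81, 15.9, 162), (-80, 15.8, 160), (-79, 16.0, 164), (-78, 15.4, 159), (-76, 8.2, 173), (-75, 8.0, 173), (-74, 8.3, 172), (-73, 7.9, 173), (-72, 7.9, 171), (-71, 8.0, 140), (-70, 12.3, 106), (-69, 15.9, 156), (-68, 15.8, 164), (-67, 15.9, 160), (-66, 15.9, 159), (-65, 16.0, 155), (-64, 15.9, 157), (-63, 15.5, 166), (-61, 7.9, 161), (-60, 8.0, 165), (-59, 8.4, 165), (-58, 7.8, 160), (-57, 7.9, 159), (-56, 8.8, 130), (-55, 13.4, 91), (-54, 16.1, 142), (-53, 15.7, 132), (-52, 16.1, 136), (-51, 16.1, 137), (-50, 16.4, 135), (-49, 15.9, 127), (-48, 15.2, 134), (-46, 8.2, 134), (-45, 8.1, 137), (-44, 8.1, 148), (-43, 8.3, 131), (-42, 7.8, 124), (-41, 19.4, 90), (-40, 13.5, 68)]
```

Request:
servo_tool(
  motion=[
    {"travel":[-0.012,0,0.12],"rot":[0,0,0],"hand":1},
    {"travel":[0,0,0.12],"rot":[0,0,0],"hand":1},
    {"travel":[0,0,0.12],"rot":[0,0,0],"hand":1},
    {"travel":[0,0,0.12],"rot":[0,0,0],"hand":1},
    {"travel":[0,0,0.08],"rot":[0,0,0],"hand":1},
    {"travel":[0,0,0],"rot":[0,0,0],"hand":1},
    {"travel":[0,0,0],"rot":[0,0,0],"hand":1},
  ],
)

```text
clock: 2.82
position: [521.6, -88.6, 91.0]
ee_rot: [0.133, 0.991, -0.0, -0.001]
contact_force: [1.3, 0.1, 0.7]
gripper_width: 85.1
grasp_force: 0.0
```

Request:
servo_tool(
  motion=[
    {"travel":[0,0.008,0],"rot":[0,0,0],"hand":1},
    {"travel":[0,0,0],"rot":[0,0,0],"hand":0},
    {"travel":[0,0,0],"rot":[0,0,0],"hand":0},
    {"travel":[0,0,0],"rot":[0,0,0],"hand":0},
    {"travel":[0,0,0],"rot":[0,0,0],"hand":0},
    {"travel":[0,0,0],"rot":[0,0,0],"hand":0},
    {"travel":[0,0,0],"rot":[0,0,0],"hand":0},
    {"travel":[0,0,0],"rot":[0,0,0],"hand":0},
    {"travel":[0,0,0],"rot":[0,0,0],"hand":0},
    {"travel":[0,0,0],"rot":[0,0,0],"hand":0},
  ],
)

```text
clock: 3.65
position: [523.0, -85.6, 91.1]
ee_rot: [0.132, 0.991, -0.0, -0.0]
contact_force: [1.1, -3.3, -2.6]
gripper_width: 9.8
grasp_force: 58.4
```

Request:
servo_tool(
  motion=[
    {"travel":[0,0,-0.01],"rot":[0,0,0],"hand":0},
    {"travel":[0,0,-0.01],"rot":[0,0,0],"hand":0},
    {"travel":[0,0,-0.008],"rot":[0,0,0],"hand":0},
    {"travel":[0,0,0],"rot":[0,0,0],"hand":0},
    {"travel":[0,0,0],"rot":[0,0,0],"hand":0},
    {"travel":[0,0,0],"rot":[0,0,0],"hand":0},
  ],
)

```text
clock: 4.15
position: [522.9, -85.5, 97.5]
ee_rot: [0.133, 0.991, -0.0, -0.0]
contact_force: [2.1, -4.3, -7.1]
gripper_width: 10.0
grasp_force: 58.3
```

Request:
servo_tool(
  motion=[
    {"travel":[0,0.012,0],"rot":[0,0,0],"hand":0},
    {"travel":[0,0.024,0],"rot":[0,0,0],"hand":0},
    {"travel":[0,0.024,0],"rot":[0,0,0],"hand":0},
    {"travel":[0,0.024,0],"rot":[0,0,0],"hand":0},
    {"travel":[0,0.024,0],"rot":[0,0,0],"hand":0},
    {"travel":[0,0.024,0],"rot":[0,0,0],"hand":0},
    {"travel":[0,0.024,0],"rot":[0,0,0],"hand":0},
    {"travel":[0,0.012,0],"rot":[0,0,0],"hand":0},
    {"travel":[0,0.012,0],"rot":[0,0,0],"hand":0},
    {"travel":[0,0.012,0],"rot":[0,0,0],"hand":0},
  ],
)

```text
clock: 4.98
position: [534.8, -40.5, 97.3]
ee_rot: [0.133, 0.991, -0.001, -0.001]
contact_force: [2.9, -9.7, -7.2]
gripper_width: 9.9
grasp_force: 58.5
```

Request:
servo_tool(
  motion=[
    {"travel":[0,0.012,0],"rot":[0,0,0],"hand":0},
    {"travel":[0,0.012,0],"rot":[0,0,0],"hand":0},
    {"travel":[0,0.012,0],"rot":[0,0,0],"hand":0},
    {"travel":[0,0.012,0],"rot":[0,0,0],"hand":0},
    {"travel":[0,0.012,0],"rot":[0,0,0],"hand":0},
    {"travel":[0,0,0],"rot":[0,0,0],"hand":0},
  ],
)

```text
clock: 5.48
position: [538.7, -26.1, 97.2]
ee_rot: [0.133, 0.991, -0.001, -0.001]
contact_force: [3.0, -9.1, -7.0]
gripper_width: 9.9
grasp_force: 58.5
```

```bash
python3 w.py w2
```

```text
tcp [538.7 -26.1  97.2] gx,gy 2.0 -89.7 F [ 3.  -9.1 -7. ]
bar 8226 [array([-40.8,  -6. ,  41.9]), array([-106.1,  -90. ,  -73.4]), array([105.9, 119.7, 134.6])]
((538.8641967773438, -28.02862548828125), (36.143917083740234, 88.24955749511719), 60.4145622253418)
[(-200, 18), (-198, 18), (-196, 18), (-194, 18), (-192, 18), (-190, 18), (-188, 18), (-186, 18), (-184, 18), (-182, 18), (-180, 18), (-178, 18), (-176, 18), (-174, 18), (-172, 18), (-170, 18), (-168, 18), (-166, 18), (-164, 18), (-162, 18), (-160, 18), (-158, 18), (-156, 18), (-154, 18), (-152, 18), (-150, 18), (-148, 18), (-146, 18), (-144, 18), (-142, 18), (-140, 18), (-138, 18), (-136, 18), (-134, 18), (-132, 18), (-130, 18), (-128, 18), (-126, 18), (-124, 18), (-120, 46), (-118, 48), (-116, 48), (-114, 48), (-112, 48), (-110, 48), (-108, 48), (-106, 48), (-104, 48), (-102, 48), (-100, 48), (-98, 53), (-96, 54), (-94, 54), (-92, 54), (-90, 54), (-88, 54), (-86, 53), (-84, 54), (-82, 49), (-80, 48), (-78, 48), (-76, 48), (-74, 48), (-72, 48), (-70, 48), (-68, 48), (-66, 48), (-64, 48), (-62, 47), (-60, 46), (-58, 38), (-56, 19), (-54, 18), (-52, 18), (-50, 19), (-48, 18), (-46, 18), (-44, 18), (-42, 18), (-40, 18), (-38, 18), (-36, 39), (-34, 49), (-32, 49), (-30, 49), (-28, 49), (-26, 50), (-18, 31), (-16, 31), (-14, 30), (-12, 31), (-10, 31), (-8, 31), (-6, 31), (-4, 32), (-2, 31), (0, 31), (2, 31), (4, 31), (6, 30), (8, 30), (10, 21), (12, 21), (14, 24), (16, 27), (18, 30), (20, 30), (22, 30), (24, 31), (26, 31), (28, 31), (30, 32), (32, 31), (34, 31), (36, 31), (38, 31), (40, 31), (42, 31), (44, 22), (46, 21), (48, 22), (50, 26), (52, 29), (54, 30), (56, 31), (58, 31), (60, 31), (62, 31), (64, 31), (66, 31), (68, 31), (70, 31), (72, 31), (74, 30), (76, 30), (78, 22), (80, 21), (82, 21), (84, 23), (86, 21)]
```

View pics/w2.png

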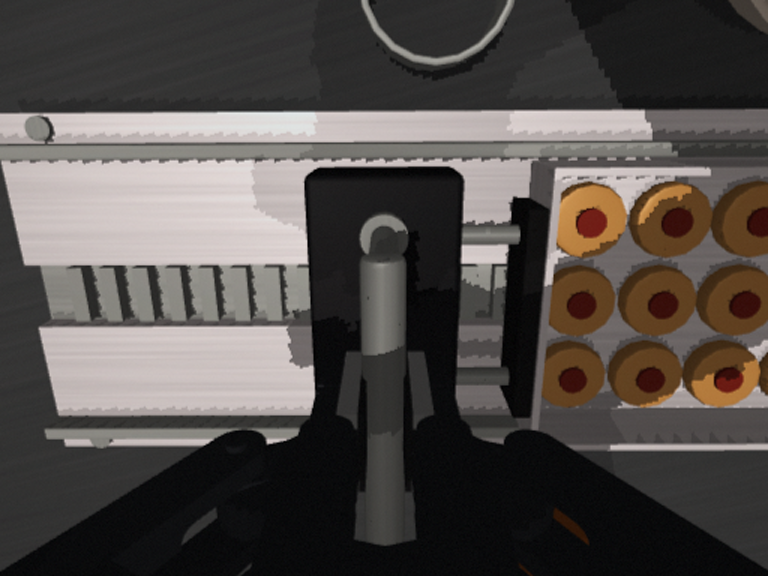

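The wrist view shows the pad (525,300) touching the tin's edge (545,300), and the tin has been pushed about 12 mm. I'll carry on, feeling for the back stop.

Request:
servo_tool(
  motion=[
    {"travel":[0,0.008,0],"rot":[0,0,0],"hand":0},
    {"travel":[0,0.008,0],"rot":[0,0,0],"hand":0},
    {"travel":[0,0.008,0],"rot":[0,0,0],"hand":0},
    {"travel":[0,0.008,0],"rot":[0,0,0],"hand":0},
    {"travel":[0,0.008,0],"rot":[0,0,0],"hand":0},
    {"travel":[0,0.008,0],"rot":[0,0,0],"hand":0},
    {"travel":[0,0.008,0],"rot":[0,0,0],"hand":0},
  ],
)

```text
clock: 6.12
position: [542.0, -13.3, 97.2]
ee_rot: [0.133, 0.991, -0.002, -0.002]
contact_force: [2.5, -12.7, -6.6]
gripper_width: 9.8
grasp_force: 58.6
```

Request:
servo_tool(
  motion=[
    {"travel":[0,0.008,0],"rot":[0,0,0],"hand":0},
  ],
)

```text
clock: 6.2
position: [542.6, -11.4, 97.2]
ee_rot: [0.133, 0.991, -0.002, -0.002]
contact_force: [3.8, -12.1, -7.4]
gripper_width: 9.8
grasp_force: 58.6
```

Request:
servo_tool(
  motion=[
    {"travel":[0,0.008,0],"rot":[0,0,0],"hand":0},
  ],
)

```text
clock: 6.28
position: [543.1, -9.5, 97.2]
ee_rot: [0.133, 0.991, -0.002, -0.002]
contact_force: [2.6, -12.2, -7.2]
gripper_width: 10.1
grasp_force: 58.6
```

Request:
servo_tool(
  motion=[
    {"travel":[0,0.008,0],"rot":[0,0,0],"hand":0},
  ],
)

```text
clock: 6.37
position: [543.6, -7.6, 97.2]
ee_rot: [0.133, 0.991, -0.002, -0.002]
contact_force: [2.7, -13.1, -6.7]
gripper_width: 10.0
grasp_force: 58.6
```

Request:
servo_tool(
  motion=[
    {"travel":[0,0.008,0],"rot":[0,0,0],"hand":0},
  ],
)

```text
clock: 6.45
position: [544.1, -5.7, 97.1]
ee_rot: [0.133, 0.991, -0.002, -0.002]
contact_force: [2.6, -12.6, -6.7]
gripper_width: 10.2
grasp_force: 58.6
```

Request:
servo_tool(
  motion=[
    {"travel":[0,0.008,0],"rot":[0,0,0],"hand":0},
  ],
)

```text
clock: 6.53
position: [544.6, -3.9, 97.1]
ee_rot: [0.133, 0.991, -0.002, -0.002]
contact_force: [2.7, -12.8, -6.4]
gripper_width: 9.9
grasp_force: 58.6
```

Request:
servo_tool(
  motion=[
    {"travel":[0,0.008,0],"rot":[0,0,0],"hand":0},
  ],
)

```text
clock: 6.62
position: [545.0, -2.1, 97.1]
ee_rot: [0.133, 0.991, -0.002, -0.002]
contact_force: [3.4, -14.3, -6.3]
gripper_width: 10.1
grasp_force: 58.6
```

Request:
servo_tool(
  motion=[
    {"travel":[0,0.008,0],"rot":[0,0,0],"hand":0},
  ],
)

```text
clock: 6.7
position: [545.5, -0.3, 97.1]
ee_rot: [0.133, 0.991, -0.002, -0.002]
contact_force: [3.0, -14.7, -7.3]
gripper_width: 10.0
grasp_force: 58.6
```

Request:
servo_tool(
  motion=[
    {"travel":[0,0.008,0],"rot":[0,0,0],"hand":0},
  ],
)

```text
clock: 6.78
position: [546.0, 1.5, 97.1]
ee_rot: [0.133, 0.991, -0.002, -0.002]
contact_force: [3.4, -15.0, -6.4]
gripper_width: 9.9
grasp_force: 58.7
```

```bash
python3 w.py w3; python3 - <<'E'
from h import *
c=np.array([559.9,61.0]); ex=np.array([.966,-.2588]); ey=np.array([.2588,.966])
im,W,s=grab("top"); save("t2",im[125:205,170:330],5); z=W[...,2]; X=W[...,:2]-c; gx,gy=X@ex,X@ey
q=(abs(gx)<58)&(abs(gx)>15)
print([(y,round(float(np.nanmedian(z[q&(abs(gy-y)<1)])))) for y in range(90,180,2)])
E
```

```text
tcp [546.    1.5  97.1] gx,gy 1.9 -61.1 F [  3.4 -15.   -6.4]
bar 8278 [array([-40.7,  -6. ,  41.8]), array([-77.6, -61.5, -44.8]), array([105.8, 119.6, 134.4])]
((546.676513671875, 2.6351852416992188), (36.317020416259766, 87.64611053466797), 88.75871276855469)
  return np.nanmean(a, axis, out=out, keepdims=keepdims)
Traceback (most recent call last):
ValueError: cannot convert float NaN to integer
```

View pics/t2.png

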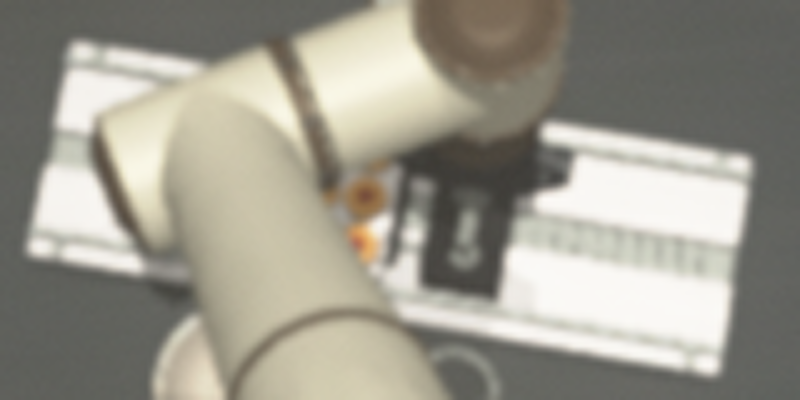

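The top view is mostly hidden by the arm, so I rely on the wrist depth. The block is centred at about -62, and the pad is pressed in about 6.5 mm with the tin stopped. The notch at about -59 gives roughly 10 mm, and the next one would be too far, so I'll go there.

Request:
servo_tool(
  motion=[
    {"travel":[0,0.006,0],"rot":[0,0,0],"hand":0},
    {"travel":[0,0.004,0],"rot":[0,0,0],"hand":0},
    {"travel":[0,0,0],"rot":[0,0,0],"hand":0},
    {"travel":[0,0,0],"rot":[0,0,0],"hand":0},
  ],
)

```text
clock: 7.22
position: [546.6, 3.9, 97.1]
ee_rot: [0.133, 0.991, -0.002, -0.002]
contact_force: [2.6, -13.2, -6.6]
gripper_width: 10.1
grasp_force: 58.7
```

Request:
servo_tool(
  motion=[
    {"travel":[0,0,0.008],"rot":[0,0,0],"hand":0},
    {"travel":[0,0,0.008],"rot":[0,0,0],"hand":0},
    {"travel":[0,0,0.008],"rot":[0,0,0],"hand":0},
    {"travel":[0,0,0.004],"rot":[0,0,0],"hand":0},
    {"travel":[0,0,0],"rot":[0,0,0],"hand":0},
    {"travel":[0,0,0],"rot":[0,0,0],"hand":0},
  ],
)

```text
clock: 7.72
position: [546.6, 3.9, 90.2]
ee_rot: [0.133, 0.991, -0.002, -0.002]
contact_force: [2.6, -14.1, -6.1]
gripper_width: 10.0
grasp_force: 58.7
```

Request:
servo_tool(
  motion=[
    {"travel":[0,0,0.004],"rot":[0,0,0],"hand":0},
    {"travel":[0,0,0.004],"rot":[0,0,0],"hand":0},
    {"travel":[0,0,0],"rot":[0,0,0],"hand":0},
    {"travel":[0,0,0],"rot":[0,0,0],"hand":0},
  ],
)

```text
clock: 8.05
position: [546.6, 3.8, 88.3]
ee_rot: [0.133, 0.991, -0.002, -0.002]
contact_force: [2.5, -13.3, -4.9]
gripper_width: 10.2
grasp_force: 58.7
```

It is dropping into the notch, so I'll keep lowering.

Request:
servo_tool(
  motion=[
    {"travel":[0,0,0.004],"rot":[0,0,0],"hand":0},
    {"travel":[0,0,0.004],"rot":[0,0,0],"hand":0},
    {"travel":[0,0,0.004],"rot":[0,0,0],"hand":0},
    {"travel":[0,0,0.004],"rot":[0,0,0],"hand":0},
    {"travel":[0,0,0],"rot":[0,0,0],"hand":0},
    {"travel":[0,0,0],"rot":[0,0,0],"hand":0},
  ],
)

```text
clock: 8.55
position: [546.7, 3.8, 85.6]
ee_rot: [0.133, 0.991, -0.002, -0.002]
contact_force: [-1.0, -13.3, 1.6]
gripper_width: 10.0
grasp_force: 59.5
```

Request:
servo_tool(
  motion=[
    {"travel":[0,-0.002,0],"rot":[0,0,0],"hand":0},
    {"travel":[0,0,0],"rot":[0,0,0],"hand":0},
    {"travel":[0,0,0],"rot":[0,0,0],"hand":0.3},
    {"travel":[0,0,0],"rot":[0,0,0],"hand":0.5},
    {"travel":[0,0,0],"rot":[0,0,0],"hand":0.5},
    {"travel":[0,0,0],"rot":[0,0,0],"hand":0.5},
  ],
)

```text
clock: 9.05
position: [548.3, 7.0, 85.6]
ee_rot: [0.132, 0.991, 0.0, 0.0]
contact_force: [0.5, 0.0, 0.3]
gripper_width: 42.9
grasp_force: 0.0
```

Request:
servo_tool(
  motion=[
    {"travel":[0,0,-0.04],"rot":[0,0,0],"hand":0.5},
    {"travel":[0,0,-0.08],"rot":[0,0,0],"hand":0.5},
    {"travel":[0,0,-0.12],"rot":[0,0,0],"hand":0.5},
    {"travel":[0,0,-0.12],"rot":[0,0,0],"hand":0.6},
    {"travel":[0,0,-0.12],"rot":[0,0,0],"hand":0.8},
    {"travel":[0,0,-0.1],"rot":[0,0,0],"hand":1},
    {"travel":[0,0,0],"rot":[0,0,0],"hand":1},
    {"travel":[0,0,0],"rot":[0,0,0],"hand":1},
  ],
)

```text
clock: 9.72
position: [548.8, 7.1, 232.9]
ee_rot: [0.132, 0.991, 0.001, 0.002]
contact_force: [0.1, 0.3, -0.7]
gripper_width: 85.5
grasp_force: 0.0
```

```bash
python3 w.py w4
```

```text
tcp [548.8   7.1 232.9] gx,gy 3.3 -55.0 F [ 0.1  0.3 -0.7]
bar 1563 [array([-40.2,  -0.4,  45.7]), array([-64.9, -59. , -53.5]), array([103. , 107.8, 109.8])]
((547.7677612304688, 2.732229232788086), (11.865212440490723, 89.3150405883789), 74.87124633789062)
[(-200, 18), (-198, 18), (-196, 18), (-194, 18), (-192, 18), (-190, 18), (-188, 18), (-186, 18), (-184, 18), (-182, 18), (-180, 18), (-178, 18), (-176, 18), (-174, 18), (-172, 18), (-170, 18), (-168, 18), (-166, 18), (-164, 18), (-162, 18), (-160, 18), (-158, 18), (-156, 18), (-154, 18), (-152, 18), (-150, 18), (-148, 18), (-146, 18), (-144, 18), (-142, 18), (-140, 18), (-138, 18), (-136, 18), (-134, 18), (-132, 18), (-130, 18), (-128, 18), (-126, 18), (-124, 18), (-122, 18), (-120, 18), (-118, 18), (-116, 18), (-114, 18), (-112, 18), (-110, 18), (-108, 18), (-106, 18), (-104, 18), (-102, 18), (-100, 18), (-98, 18), (-96, 18), (-94, 18), (-92, 18), (-88, 47), (-86, 48), (-84, 48), (-82, 48), (-80, 48), (-78, 48), (-76, 48), (-74, 48), (-72, 48), (-70, 48), (-68, 48), (-66, 49), (-64, 54), (-56, 54), (-54, 53), (-52, 49), (-50, 48
[... 454 characters left out ...]
0), (42, 30), (44, 31), (46, 31), (48, 31), (50, 32), (52, 32), (54, 31), (56, 31), (58, 31), (60, 31), (62, 31), (64, 30), (66, 21), (68, 21), (70, 21), (72, 26), (74, 30), (76, 30), (78, 31), (80, 31), (82, 31), (84, 31), (86, 32), (88, 32), (90, 31), (92, 31), (94, 31), (96, 31), (98, 30), (100, 29), (102, 21), (104, 21), (106, 25), (108, 29), (110, 30), (112, 30), (114, 31), (116, 31), (118, 31), (120, 32), (122, 32), (124, 31), (126, 31), (128, 31), (130, 31), (132, 31), (134, 30), (136, 21), (138, 21), (140, 37), (142, 50), (144, 55), (162, 54), (164, 54), (166, 54), (168, 54), (170, 54), (172, 53), (174, 53), (176, 53), (178, 53), (180, 49), (182, 26), (184, 25), (186, 25), (188, 25)]
```

View pics/w4.png

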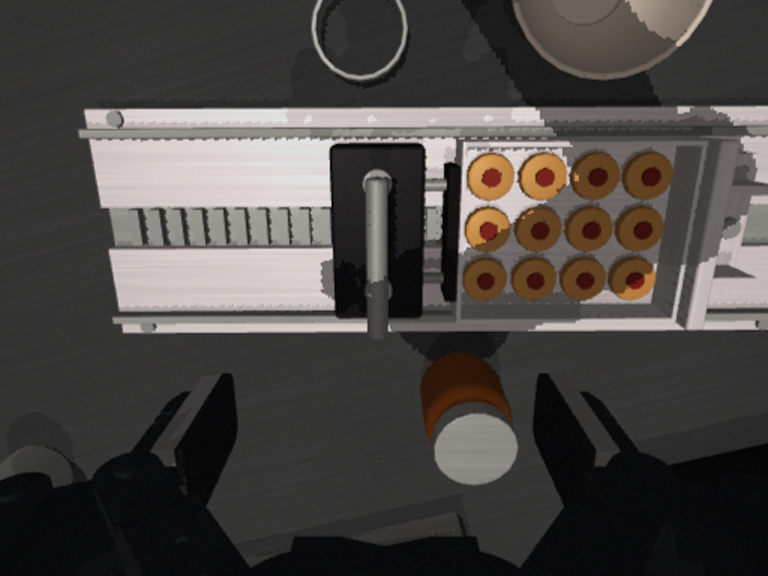

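The wrist view shows the pad (452,230) pressing the tin, the tin against the back stop plate at (700,230), and the bar (377,255) dropped about 6.5 mm. Before handing in I'll do one precise check of the bar's height.

```bash
python3 - <<'E'
from h import *
c=np.array([559.9,61.0]); ex=np.array([.966,-.2588]); ey=np.array([.2588,.966])
im,W,s=grab("wrist"); z=W[...,2]; X=W[...,:2]-c; gx,gy=X@ex,X@ey
b=(abs(gx)<35)&(z>95)&(z<125)
for y in range(-66,-51): 
    m=b&(abs(gy-y)<.5); 
    if m.sum()>5: print(y,round(np.median(z[m]),2),end="; ")
k=(abs(gx)>25)&(abs(gx)<50)&(abs(gy+40)<7); print("block top",np.median(z[k]))
f=np.load("wrist.npz")
E
```

```text
-65 104.21; -64 106.36; -63 107.28; -62 108.2; -61 108.52; -60 108.85; -59 108.89; -58 108.65; -57 108.42; -56 107.83; -55 106.94; -54 106.22; -53 103.51; block top 48.03966182893214
```

The bar's top is at 108.9 mm, against 109 mm when fully down, so it is fully in the notch. Handing in.

```bash
python3 -c "
from bench import job_done; print(job_done())"
```

```text
the job is handed in; nothing more can be done
None
```

The tin is clamped against the back stop, with the pad pressed in about 9–10 mm of its 24 mm (the next notch would have pressed it to its end), the bar fully down in the notch and the gripper clear; the job is handed in.

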